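Fit the reamer on the citrus press and hold the lemon half ready over it

ROBOT

A 6-joint arm with a two-finger parallel gripper is mounted at the origin on a cart in front of the work surface, level with it; the furniture and walls round the work are solid. World frame = base frame: x ahead of the robot, y to its left, z up, the work surface at z = 0. Lengths are in mm, angles in rad, forces in N, time in s.
With the tool pointing down it reaches from about 300 to 775 mm from the base axis. Payload 14.6 kg.
Tool frame: the origin (TCP) lies on the centre line of the jaws, within the pads' length; the fingertips stand 19 mm ahead of it and the grasp point (between the pads) is the TCP (bot.tip_reach is the distance from the TCP to the fingertips, in mm); z points along the fingers, y is the line along which they close (so a half turn about z gives the same grasp; the last joint's range is limited). The gripper opens to 85 mm and grips with 20 to 120 N. Pads are 22 mm wide; open, the fingers measure 114 mm over their backs; the gripper's body (76 mm by 85 mm) begins 54 mm behind the grasp point. The pads swing forward as they close: fully open they stand 13 mm farther back than shut.
Start: joints at [-1.262, 0.3, 1.521, -0, 1.321, -0.067], TCP at [201.852, -511.611, 250.281] pointing down, gripper open.
Joint ranges: [-3.03, 3.03], [-0.79, 2.21], [0.23, 2.52], [-1.04, 4.18], [0, 3.07], [-2.55, 2.55]. Speed limits (rad/s): [2.22, 2.22, 2.57, 3.14, 3.14, 3.14].

INTERFACE

Orientations are given as a unit quaternion [w, x, y, z].
In Python, from rig import bot gives the robot as it stands. Calls block until the motion is done:
- bot.move_to(position, orientation): joint-space move of the TCP to a pose.
- bot.servo_line(position, attitude=None, speed=150, until_force=None): straight line of the TCP; attitude=None keeps the orientation; speed is the mean speed in mm/s. With until_force (N) it stops when the force on the tool has changed by that much, and returns True; else False.
- bot.move_joints(angles): joint-space move.
- bot.move_gripper(opening, grip_force=None): finger opening in mm; grip_force is the grip in N (None keeps the last); returns when the fingers have stopped.
- bot.dwell(seconds).
- bot.ik(position, orientation): joint angles nearest the present ones, or None.
- bot.read_state(): the state.
- bot.read_camera(name): name is "scene" or "side" or "wrist"; returns a dict with "image" (400x640x3 uint8, blue, green, red), "depth" (400x640 float32, mm along the optical axis (not along the pixel's ray), 0 where there is no reading), "fovy" (degrees; the focal length in pixels is half the picture's height over the tangent of half this angle, whatever the lens; pixels are square), "cx", "cy" (the principal point, pixels), "k1" (the pictures are not rectified: a ray, as slopes to the right and down, at radius r is drawn at 1 + k1 r^2 times it, then the intrinsics apply), "eye" and "attitude" of the camera in the world; the wrist camera has in their place "mount" (4x4, takes a point from camera to tool coordinates, whose origin is the TCP and whose axes are the flange's). Camera axes: x right, y down, z forward; pixel columns grow to the right and rows downward; lengths in mm; the calibration is good to about 2 mm. A picture is of the moment at which its call begins: read the wrist's pose just before it.
A pose or a line that the arm cannot do raises bot.MotionError and nothing moves.
- bot.finish_job(): hands the job in; it is judged then, once.
The state is a dict: "clock": time; "joint_positions": joint angles; "qvel": joint speeds; "effort": joint torques, N m; "ee_pos": TCP position; "tool_rot": TCP orientation; "ft_force": force on the tool from outside, world axes, zero at the start; "moment": the same for the moment, N m; "grip_width": finger opening in mm; "grip_force": force on a finger pad.
Only numpy, scipy, OpenCV 4.12 (cv2) and the standard library are available. Lean on these libraries where they do the work, as an engineer would, in place of code of your own. Each camera call takes 0.05 s, during which the arm holds its last target. There are 200 camera calls.

TASK

Slide the white reamer cone from the edge of the sink down over the drive shaft in the citrus press's bowl until it is fully home, and let go of it. Then take the lemon half from the small board and hold it cut face down and level, centred about a centimetre above the cone's point; the press starts at the slightest touch, so the lemon must never touch the cone or the press. Finish while still holding it there, so that I can bring a glass, and leave everything else where it stands.

Things in the scene. Friction and masses are not known exactly. Their poses are not given: they have to be found in the camera images.
- juicer: citrus press that stands fast: tapered steel body, black foot, open steel bowl on top, rim 148 mm diameter (142 inside) and 148 mm above the worktop. A black strainer in the bowl is at most 117 mm above the worktop; an upright steel drive shaft stands in its middle. A short spout reaches 102 mm from the axis along the body's own -x. Origin: centre of its underside; z up
- shaft_seat (a point): on the juicer's upright axis: centre of the flat grey shoulder (23 mm diameter) at the foot of the drive shaft, 128 mm above the worktop. The reamer's underside rests here when it is fully home
- shaft_tip (a point): top of the drive shaft, 38 mm above shaft_seat on the same axis. The shaft is 12 mm in diameter, finely splined and rounded at the top; the reamer goes on at any turn about the axis
- reamer: loose white plastic cone, 70 g, point up on the worktop strip before the sink. Skirt 50 mm diameter, upright wall 18 mm high (grip there), then a ribbed cone from 45 mm diameter to a rounded point 60 mm up. In the underside a 15 mm bore, 18 mm long, opens into a wider hollow, 46 mm deep in all; it slides loosely over the shaft. Origin: centre of the underside; z towards the point
- reamer_tip (a point): point of the reamer cone, 60 mm above the reamer's origin along its z
- lemon_half: loose half of a lemon, 55 g, rigid, cut face down on the small wooden board. Round: 53 mm diameter at the cut face, widest (57 mm) 11 mm above it, 42 mm high to the end of the dome. Grip it low across its widest part. Origin: centre of the cut face; z from the cut face to the dome's end
- lemon_cut (a point): centre of the lemon half's cut face (the origin of lemon_half)
- bar_board: small pale wooden board that stays put, 230 (its own x) x 104 x 16 mm, to the right of the row of jars. Origin: centre of its underside on the worktop; its top is 16 mm above the worktop
- jar_amber: spice jar of amber powder with a black screw cap, 44 mm diameter, 107 mm tall; one of the three things that stand in a row from front to back between the board and the juicer, in any order. To be left alone. Origin: centre of its underside
- jar_green: spice jar of dark green herbs with a black screw cap, 44 mm diameter, 107 mm tall; one of the three things that stand in a row from front to back between the board and the juicer, in any order. To be left alone. Origin: centre of its underside
- shaker: glass salt shaker with a grey domed top, 44 mm diameter, 90 mm tall; one of the three things that stand in a row from front to back between the board and the juicer, in any order. To be left alone. Origin: centre of its underside
- glass: clear drinking glass, 80 mm diameter, 91 mm tall; stands behind the work. To be left alone. Origin: centre of its underside
- canister: round green canister with a wooden lid and knob, 87 mm diameter, 110 mm tall; stands behind the work. To be left alone. Origin: centre of its underside
- lemon_whole: whole uncut lemon, 78 x 55 x 56 mm; stands behind the work. To be left alone. Origin: centre of its underside
- pod_white: white coffee pod with a brown lid, 50 mm diameter, 44 mm tall; stands behind the work. To be left alone. Origin: centre of its underside
- pod_green: white coffee pod with a green lid, 50 mm diameter, 44 mm tall; stands behind the work. To be left alone. Origin: centre of its underside

How it is judged (in metres and radians):
On the way:
1. the reamer is fully home on the drive shaft and let go (horizontal distance between reamer and shaft_seat below 0.004 m and z of reamer in the frame of shaft_seat between -0.004 and 0.003 m and angle between reamer's own z axis and vertical below 0.1 rad and contact force between the fingers and reamer below 0.1 N), for 0.2 s.
At the end, for the whole second after the job is handed in: Reamer let go on the shaft: underside within 3 mm of the shoulder, 4 mm of the axis, tilt under 0.1 rad. Lemon half at rest in the fingers, cut face 3 to 25 mm above the cone's point, within 8 mm sideways, tilt under 0.17 rad, touching neither reamer nor juicer; nothing else moved over 20 mm (all of step 1 and horizontal distance between lemon_cut and reamer_tip below 0.008 m and z of lemon_cut in the frame of reamer_tip between 0.003 and 0.025 m and angle between lemon_half's own z axis and vertical below 0.17 rad and height (world z) of lemon_half above 0.15 m and contact force between the fingers and lemon_half above 1 N and contact force between lemon_half and reamer below 0.05 N and contact force between lemon_half and juicer below 0.05 N and linear speed of lemon_half below 0.02 m/s); the arm keeps its last pose, push and grip.
It fails at once if the lemon half touches the reamer or the juicer (contact force between lemon_half and reamer above 0.2 N or contact force between lemon_half and juicer above 0.2 N).
It fails at once if another thing is moved more than 20 mm or knocked over (distance of any of jar_amber, jar_green, shaker, glass, canister, lemon_whole, pod_white, pod_green from where it was at the start of the episode above 0.02 m or angle between any of jar_amber, jar_green, shaker, glass, canister, lemon_whole, pod_white, pod_green's own z axis and vertical above 0.4 rad).
It also fails if it takes over 54 s, if anything falls off the work surface, if the arm or the gripper's body presses on something with over 40 N, if the wrist force passes 120 N, or if a joint passes its speed limit or range.

## Working session

There is one attempt and no reset: what is moved stays moved. The work goes in short steps, each a Python script; the robot and the scene stay as the last script left them, time stands still between calls to the robot, and variables do not carry over. Pictures are saved under pics/ and viewed, at most 10 in all, crops included, and the job is handed in when it is done.

```bash
ls; mkdir -p pics
cat > h.py <<'E'
import numpy as np, cv2
from scipy.spatial.transform import Rotation as R
from rig import bot
def rot(q): return R.from_quat([q[1],q[2],q[3],q[0]]).as_matrix()
def quat(M):
    q=R.from_matrix(M).as_quat(); return [q[3],q[0],q[1],q[2]]
def cam(name):
    s=bot.read_state(); c=bot.read_camera(name)
    if 'mount' in c:
        T=np.eye(4); T[:3,:3]=rot(s['tool_rot']); T[:3,3]=s['ee_pos']; c['T']=T@np.array(c['mount'])
    else:
        T=np.eye(4); A=np.array(c['attitude']); T[:3,:3]=rot(A) if A.size==4 else A; T[:3,3]=c['eye']; c['T']=T
    h=c['image'].shape[0]; c['f']=h/2/np.tan(np.radians(c['fovy'])/2)
    c['K']=np.array([[c['f'],0,c['cx']],[0,c['f'],c['cy']],[0,0,1]])
    return c
def ray(c,u,v):
    p=cv2.undistortPoints(np.array([[[u,v]]],float),c['K'],np.array([c['k1'],0,0,0,0]))[0,0]
    return np.array([p[0],p[1],1.0])
def cloud(c):
    h,w=c['depth'].shape; uv=np.stack(np.meshgrid(np.arange(w),np.arange(h)),-1).reshape(-1,1,2).astype(float)
    p=cv2.undistortPoints(uv,c['K'],np.array([c['k1'],0,0,0,0]))[:,0]
    P=np.c_[p,np.ones(len(p))]*c['depth'].reshape(-1,1)
    return (P@c['T'][:3,:3].T+c['T'][:3,3]).reshape(h,w,3)
def atz(c,u,v,z):
    d=c['T'][:3,:3]@ray(c,u,v); o=c['T'][:3,3]; return o+d*(z-o[2])/d[2]
def proj(c,p):
    q=c['T'][:3,:3].T@(np.array(p,float)-c['T'][:3,3])
    return cv2.projectPoints(q.reshape(1,1,3),np.zeros(3),np.zeros(3),c['K'],np.array([c['k1'],0,0,0,0]))[0].ravel()
def down(a):  # tool z down, tool y along world angle a
    y=np.array([np.cos(a),np.sin(a),0]); z=np.array([0,0,-1.]); return quat(np.c_[np.cross(y,z),y,z])
E
python3 - <<'E'
from h import *
import pickle
D={}
for n in ['scene','side','wrist']:
    c=cam(n); D[n]=c; cv2.imwrite(f'pics/{n}0.png',c['image']); print(n,c['fovy'],c['k1'],c['cx'],c['cy'],c['T'].round(2).tolist(),(c['depth']>0).mean())
pickle.dump(D,open('d0.pkl','wb'))
s=bot.read_state(); print(s)
E
```

```text
pics
scene 43.74261458275292 -0.09176713524770234 327.1909497951776 199.23985534650282 [[-0.7, -0.37, 0.61, -271.14], [-0.71, 0.38, -0.59, 755.08], [-0.01, -0.85, -0.53, 877.91], [0.0, 0.0, 0.0, 1.0]] 0.96121875
side 52.8735003543251 -0.03726377673142383 323.8921541616234 194.37490326884136 [[0.99, -0.1, 0.11, 443.35], [-0.15, -0.65, 0.75, -960.23], [-0.01, -0.75, -0.66, 882.02], [0.0, 0.0, 0.0, 1.0]] 0.98498828125
wrist 64.12488450237197 -0.044533208503554786 317.6638846178258 196.90318938668872 [[0.37, -0.89, -0.26, 269.71], [-0.93, -0.35, -0.1, -485.87], [-0.0, 0.28, -0.96, 373.35], [0.0, 0.0, 0.0, 1.0]] 0.9961484375
{'clock': 0.15, 'joint_positions': array([-1.26162484e+00,  3.00356404e-01,  1.52145496e+00, -8.78971287e-06,
        1.32069215e+00, -6.65823282e-02]), 'qvel': array([-0.00078619, -0.0003823 , -0.00134402, -0.0001612 , -0.00013255,
       -0.00131727]), 'effort': array([-3.46658899e-04, -5.43665993e+01, -3.61890078e+01, -1.82934082e-04,
        3.07454015e-03,  4.36890673e-05]), 'ee_pos': array([ 201.78966013, -511.46737116,  249.83757835]), 'tool_rot': array([-4.51567523e-04,  9.82402681e-01,  1.86774635e-01, -5.93320295e-05]), 'ft_force': array([-0.07116481, -0.23948974,  0.62783911]), 'moment': array([ 0.03544105, -0.04553829, -0.00093282]), 'grip_force': 0.0, 'grip_width': 85.32864028419716}
```

View pics/scene0.png

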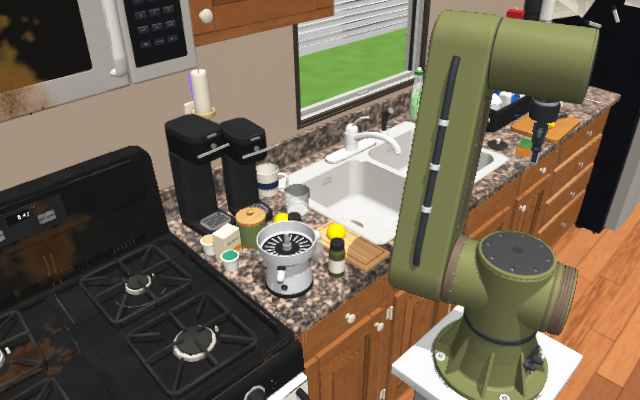

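View pics/side0.png

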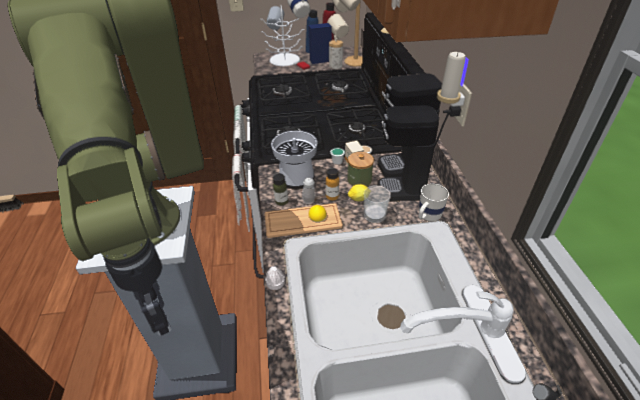

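The scene view shows the juicer at (287,245), a jar at (337,255) and the lemon half at (336,231). The side view shows the juicer at (294,150), the jars and shaker at (280,187), (308,190) and (332,184), the lemon half at (317,213), and the reamer at (274,278).

Run:
```python
from h import *
import pickle
D=pickle.load(open('d0.pkl','rb'))
for n,pts in dict(scene=[(287,245),(287,236),(337,242),(336,228),(375,252)],side=[(294,150),(294,141),(280,180),(308,182),(332,173),(317,209),(274,268),(270,225),(275,300)]).items():
    P=cloud(D[n])
    for u,v in pts: print(n,u,v,P[v,u].round(1))
c=D['side'];P=cloud(c)
def reg(n,lo,hi,f=None):
    P=cloud(D[n]).reshape(-1,3);I=D[n]['image'].reshape(-1,3).astype(int)
    m=np.all((P>lo)&(P<hi),1)
    if f is not None: m&=f(I)
    return P[m]
r=P[240:310,255:300].reshape(-1,3); m=(r[:,2]>8)&(r[:,2]<80)&(r[:,0]>300); q=r[m]; print('reamer',len(q),q.min(0),q.max(0),q.mean(0))
for n in ['scene','side']:
    I=D[n]['image'].astype(int); m=(I[...,2]>170)&(I[...,1]>130)&(I[...,0]<90); Q=cloud(D[n])
    nn,lab,st,ce=cv2.connectedComponentsWithStats(m.astype(np.uint8))
    for i in range(1,nn):
        if st[i,4]>40: q=Q[lab==i]; print(n,'yellow',st[i],ce[i].round(1),q.min(0).round(),q.max(0).round())
# crops
a=cv2.resize(D['side']['image'][115:300,225:400],None,fx=3.2,fy=3.2,interpolation=cv2.INTER_CUBIC); cv2.imwrite('pics/sidecrop.png',a)
```

```text
scene 287 245 [500.8 146.  129.4]
scene 287 236 [499.5 145.2 157.2]
scene 337 242 [442.4  29.6 107.3]
scene 336 228 [543.9 -69.4  49.9]
scene 375 252 [ 422.9 -101.8   12. ]
side 294 150 [504.8 130.1 126.3]
side 294 141 [506.9 133.3 159.1]
side 280 180 [448.8   5.  107.4]
side 308 182 [534.8   8.9  85. ]
side 332 173 [611.7  15.  106.3]
side 317 209 [549.3 -87.   56.2]
side 274 268 [ 408.8 -292.2   58.6]
side 270 225 [404.7 -92.5  16.6]
side 275 300 [ 402.8 -350.     1.4]
reamer 313 [ 382.90934059 -388.92378079    8.02244173] [ 468.94552367 -165.85126802   61.50611372] [ 408.76342438 -302.04221602   32.46672817]
scene yellow [512 115  22  19 238] [524.4 124.4] [ -271. -1319.    13.] [574. 755. 878.]
scene yellow [545 116  35  24 451] [560.7 127.5] [  191. -1452.    11.] [ 451. -535.  337.]
scene yellow [ 571  204   69  103 1462] [602.6 253.1] [ -271. -2672.  -934.] [266. 755. 878.]
scene yellow [274 213  14   9  90] [280.7 216.7] [678. -64.  -2.] [779.  23.  58.]
scene yellow [326 223  20  17 247] [335.6 231.2] [-271. -123.   13.] [601. 755. 878.]
scene yellow [556 228  50  39 827] [577.6 247.3] [ -271. -2214.  -935.] [394. 755. 878.]
scene yellow [ 555  260   85  140 2961] [603.5 333.1] [ -271. -2031.  -938.] [ 50. 755. 878.]
scene yellow [601 281  13  16  65] [607.  287.8] [ -271. -1726.  -930.] [ 87. 755. 878.]
scene yellow [616 305  24  37  49] [627.6 323.5] [ -116. -1630.  -928.] [ -106. -1305.  -899.]
scene yellow [554 315  20  26  64] [562.3 330.8] [  104. -1331.  -927.] [  127. -1119.  -902.]
scene yellow [572 316  16  20  72] [579.5 327.1] [ -271. -1376.  -926.] [ 70. 755. 878.]
scene yellow [612 361   8  13  49] [615.4 366.7] [ -174. -1195.  -924.] [ -154. -1100.  -904.]
side yellow [348 184  19  14 156] [356.1 190.5] [ 443. -960.   10.] [729.  56. 882.]
side yellow [309 205  17  15 209] [316.5 212. ] [ 524. -105.   -3.] [577.  -4.  59.]
```

View pics/sidecrop.png

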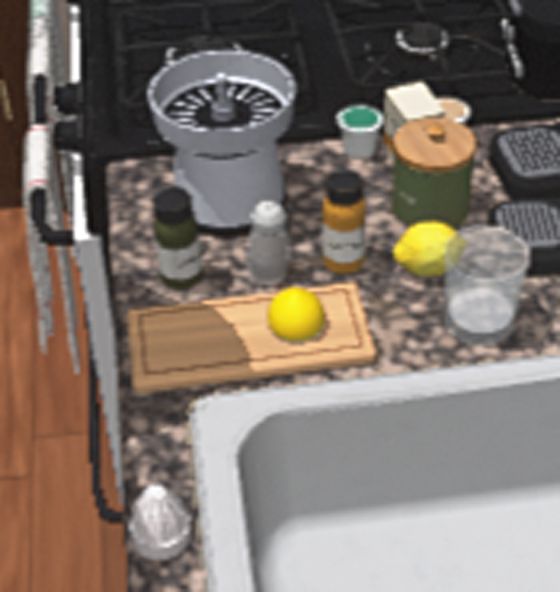

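The crop shows the reamer at side pixels of about (274,278), with the sink rim to its right. The lemon half is on the board. From front to back the row is green, shaker, amber, with the juicer behind them. Depth puts them roughly at reamer (409,-302), lemon (550,-81) and juicer (505,140). Next I'll take close wrist views, two per object.

Run:
```python
from h import *
import pickle
c=cam('wrist'); print(np.array(c['mount']).round(2).tolist(), bot.tip_reach)
for a in (0,np.pi,np.pi/2,-np.pi/2):
    for p in ([409,-302,22],[505,140,260],[550,-81,40]):
        try: j=bot.ik(p,down(a))
        except Exception as e: j=e
        print(round(a,2),p,None if j is None else np.round(j,2))
```

```text
[[0.0, -0.96, -0.28, 72.57], [1.0, -0.0, 0.0, 1.02], [-0.0, -0.28, 0.96, -123.59], [0.0, 0.0, 0.0, 1.0]] 19.0
0 [409, -302, 22] [-0.71  0.53  1.81 -0.    0.8  -0.71]
0 [505, 140, 260] [ 0.2   0.23  1.58 -0.    1.33  0.2 ]
0 [550, -81, 40] [-0.21  0.58  1.67 -0.    0.9  -0.21]
3.14 [409, -302, 22] [-0.71  0.53  1.81 -0.    0.8   2.43]
3.14 [505, 140, 260] None
3.14 [550, -81, 40] None
1.57 [409, -302, 22] [-0.71  0.53  1.81 -0.    0.8  -2.28]
1.57 [505, 140, 260] [ 0.2   0.23  1.58 -0.    1.33 -1.37]
1.57 [550, -81, 40] [-0.21  0.58  1.67 -0.    0.9  -1.78]
-1.57 [409, -302, 22] [-0.71  0.53  1.81 -0.    0.8   0.86]
-1.57 [505, 140, 260] [ 0.2   0.23  1.58 -0.    1.33  1.77]
-1.57 [550, -81, 40] [-0.21  0.58  1.67 -0.    0.9   1.36]
```

Run:
```python
from h import *
import pickle
D={}
def look(k,p,a):
    bot.move_to(p,down(a)); bot.dwell(0.15); D[k]=cam('wrist')
m=-np.pi/2
bot.servo_line([202,-511,290])
look('L1',[550,-85,190],0)
look('L2',[525,-100,190],0)
look('J1',[490,140,296],m)
look('J2',[520,140,296],m)
look('R2',[424,-302,190],m)
look('R1',[394,-302,190],m)
pickle.dump(D,open('d1.pkl','wb'))
S=[cv2.resize(D[k]['image'],(400,250)) for k in ('L1','J1','J2','R1')]
cv2.imwrite('pics/w1.png',np.vstack([np.hstack(S[:2]),np.hstack(S[2:])]))
print(bot.read_state()['clock'])
for k,c in D.items():
    P=cloud(c); print(k,c['T'][:3,3].round(1))
```

```text
8.05
L1 [550.6 -14.2 313.7]
L2 [525.9 -28.5 313.8]
J1 [563.  138.9 419.4]
J2 [592.6 139.1 419.5]
R2 [ 497.4 -302.2  313.8]
R1 [ 467.4 -302.8  313.8]
```

View pics/w1.png

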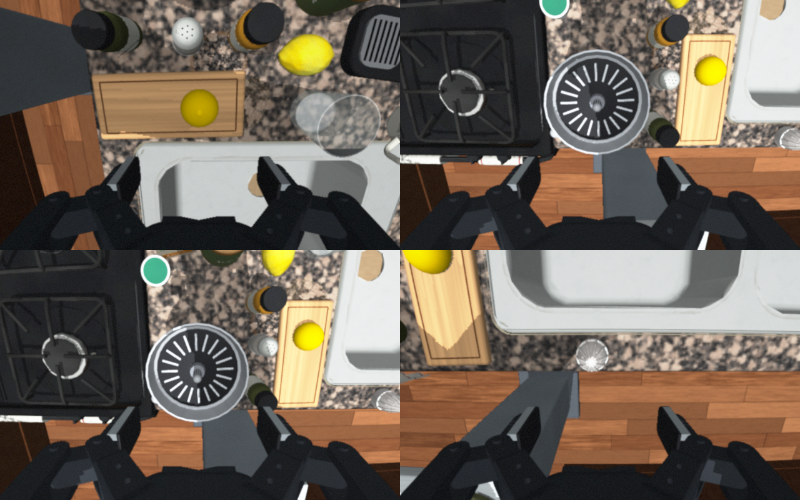

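The wrist composite shows the lemon half at about (320,174) in full-resolution L1 pixels. The shaft is at about (314,163) in J1 and (314,194) in J2, and the reamer at about (307,168) in R1. I'll enlarge these crops and fit circles to the depth points.

```bash
cat > m.py <<'E'
from h import *
import pickle
from scipy.optimize import least_squares
D=pickle.load(open('d1.pkl','rb'))
def circ(q,r=None):
    f=lambda p: np.hypot(q[:,0]-p[0],q[:,1]-p[1])-(p[2] if r is None else r)
    s=least_squares(f,[*np.median(q[:,:2],0),30],loss='soft_l1',f_scale=1); return s.x.round(2),np.sqrt(np.mean(f(s.x)**2)).round(2),len(q)
for k in ('L1','L2'):
    c=D[k];I=c['image'].astype(int);P=cloud(c);m=(I[...,2]>110)&(I[...,0]<70)&(I[...,1]>90)&(np.hypot(P[...,0]-550,P[...,1]+83)<45)&(P[...,2]>18)
    q=P[m]; top=q[:,2].max()
    s=least_squares(lambda p:np.linalg.norm((q-p[:3]),axis=1)-p[3],[550,-83,30,28],loss='soft_l1').x
    print(k,'lemon sphere',s.round(1),'top',np.percentile(q[:,2],99.5).round(1),'board',np.median(P[(np.hypot(P[...,0]-500,P[...,1]+83)<20)][:,2]).round(1), 'px centroid',np.argwhere(m).mean(0)[::-1].round(1))
for k in ('J1','J2'):
    c=D[k];P=cloud(c);d=np.hypot(P[...,0]-505,P[...,1]-140)
    q=P[(d<90)&(P[...,2]>143)&(d>50)]; print(k,'rim',circ(q),'z',np.percentile(q[:,2],[50,90]).round(1))
    q=P[(d<15)&(P[...,2]>150)]; print(k,'shaft',q.mean(0).round(1),q.min(0).round(1),q.max(0).round(1),len(q))
for k in ('R1','R2'):
    c=D[k];P=cloud(c);d=np.hypot(P[...,0]-409,P[...,1]+302)
    q=P[(d<40)&(P[...,2]>8)&(P[...,2]<16)]; print(k,'wall',circ(q,25))
    q=P[(d<40)&(P[...,2]>6)]; print(k,q.min(0).round(1),q.max(0).round(1))
    q=P[(d<40)&(P[...,2]>54)]; print(k,'tip',q.mean(0).round(1),len(q))
    print('floor z',np.median(P[(d<45)&(d>35)&(abs(P[...,2])<9)][:,2]).round(1))
    g=P[(abs(P[...,0]-409)<150)&(abs(P[...,1]+302)<20)]; print('sinkrim z',[ (x,np.median(g[abs(g[:,0]-x)<3][:,2]).round(1)) for x in range(370,480,10) if (abs(g[:,0]-x)<3).any()])
W=[]
for k,u,v in (('J1',314,165),('J2',314,194),('R1',307,168),('R2',307,200)):
    u0,v0=u-50,v-37; t=cv2.resize(D[k]['image'][v0:v0+75,u0:u0+100],None,fx=4,fy=4,interpolation=cv2.INTER_CUBIC); W.append(t); print(k,'crop origin',u0,v0)
cv2.imwrite('pics/w2.png',np.vstack([np.hstack(W[:2]),np.hstack(W[2:])]))
E
python3 m.py
```

```text
L1 lemon sphere [551.7 -76.1  28.   27.2] top 58.0 board 237.8 px centroid [318.7 172.3]
L2 lemon sphere [551.6 -76.4  28.4  26.9] top 58.2 board 252.7 px centroid [345.9 157. ]
J1 rim (array([500.74, 139.04,  63.16]), np.float64(6.1), 23997) z [346.4 366.7]
J1 shaft [502.7 140.2 355.2] [499.4 125.3 150.1] [514.5 154.8 375.2] 6911
J2 rim (array([503.87, 139.35,  66.13]), np.float64(8.51), 27730) z [345.4 365.9]
J2 shaft [510.4 141.2 161.5] [504.  135.1 150.3] [514.7 147.3 166.8] 191
R1 wall (array([ 407.64, -292.9 ,   30.  ]), np.float64(2.8), 61)
R1 [ 383.2 -341.9    6. ] [ 447.3 -262.   269.5]
R1 tip [ 409.7 -301.9  251.7] 18578
floor z 0.3
sinkrim z [(380, np.float64(-2.6)), (390, np.float64(17.1)), (400, np.float64(48.4)), (410, np.float64(257.4)), (420, np.float64(42.1)), (430, np.float64(15.8)), (440, np.float64(2.8)), (450, np.float64(4.1)), (460, np.float64(4.0)), (470, np.float64(313.8))]
R2 wall (array([ 407.54, -292.89,   30.  ]), np.float64(1.46), 91)
R2 [ 386.8 -327.6    6. ] [ 446.4 -264.9  269.9]
R2 tip [ 437.2 -301.5  249.4] 10282
floor z 0.2
sinkrim z [(380, np.float64(-2.5)), (390, np.float64(0.4)), (400, np.float64(46.0)), (410, np.float64(52.4)), (420, np.float64(41.4)), (430, np.float64(14.3)), (440, np.float64(258.4)), (450, np.float64(3.8)), (460, np.float64(3.9)), (470, np.float64(4.4))]
J1 crop origin 264 128
J2 crop origin 264 157
R1 crop origin 257 131
R2 crop origin 257 163
```

View pics/w2.png

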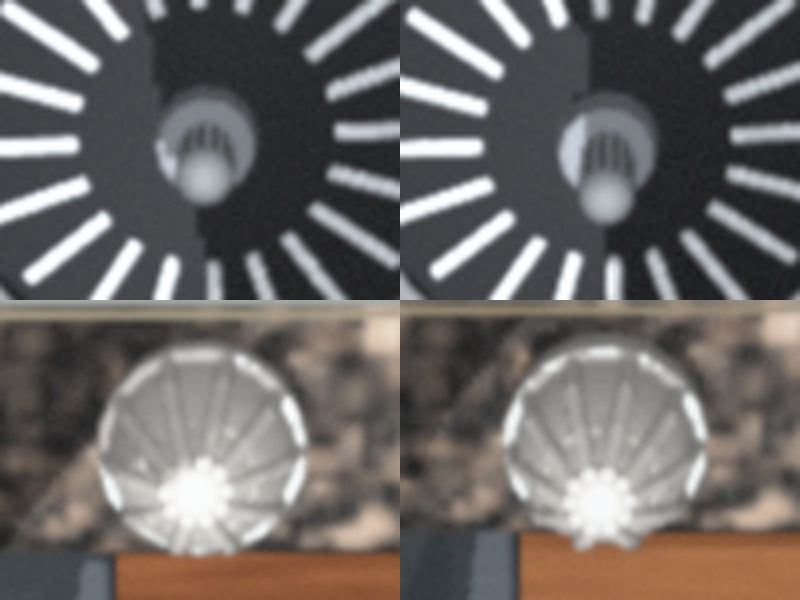

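The crops show the shaft cap at crop pixels of about (205,172) in J1 and (207,197) in J2, with the shoulder ellipse behind it. The reamer star point is at (197,190) in R1 and (200,202) in R2, each in its own 400x300 tile. I'll triangulate these and cap the height so no gripper points get in.

```bash
cat > m2.py <<'E'
import io,contextlib
with contextlib.redirect_stdout(io.StringIO()): from m import *
O=dict(J1=(264,128),J2=(264,157),R1=(257,131),R2=(257,163))
px=lambda k,x,y:(O[k][0]+(x+.5)/4-.5,O[k][1]+(y+.5)/4-.5)
def tri(*a):
    A=np.zeros((3,3));b=np.zeros(3)
    for k,x,y in a:
        c=D[k];d=c['T'][:3,:3]@ray(c,*px(k,x,y));d/=np.linalg.norm(d);M=np.eye(3)-np.outer(d,d);A+=M;b+=M@c['T'][:3,3]
    return np.linalg.solve(A,b).round(1)
print('shaft cap tri',tri(('J1',205,172),('J2',207,197)),[atz(D[k],*px(k,x,y),161).round(1) for k,x,y in (('J1',205,172),('J2',207,197))])
print('shoulder',[atz(D[k],*px(k,x,y),128).round(1) for k,x,y in (('J1',207,135),('J2',207.5,142))])
print('reamer tip tri',tri(('R1',197,190),('R2',200,202)),[atz(D[k],*px(k,x,y),59).round(1) for k,x,y in (('R1',197,190),('R2',200,202))])
for k in ('J1','J2'):
    P=cloud(D[k]);d=np.hypot(P[...,0]-508,P[...,1]-140);z=P[...,2]
    q=P[(d<90)&(z>144)&(z<153)&(d>55)]; print(k,'rim',circ(q),np.median(q[:,2]).round(1), 'strainer/bowl', circ(P[(z>138)&(z<144)&(d<85)&(d>50)]))
    q=P[(d<14)&(z>150)&(z<175)]; print(' shaft',q.mean(0).round(1),circ(q,6),np.percentile(q[:,2],98).round(1))
    q=P[(d<14)&(z>125)&(z<132)]; print(' shoulder',circ(q),q[:,2].mean().round(1))
for k in ('R1','R2'):
    P=cloud(D[k]);d=np.hypot(P[...,0]-409,P[...,1]+302);z=P[...,2]
    q=P[(d<40)&(z<62)&(z>12)]
    # slice circle centres + cone fit
    f=lambda p:np.hypot(q[:,0]-p[0],q[:,1]-p[1])-np.where(q[:,2]<18,25,np.interp(q[:,2],[18,54,60],[22.5,p[2],0]))
    s=least_squares(f,[409,-302,7],loss='soft_l1',f_scale=1.);print(k,'cone fit',s.x.round(2),np.sqrt(np.mean(f(s.x)**2)).round(2),len(q))
    q=P[(d<40)&(z>56)&(z<63)];print(' tip',q.mean(0).round(1),q[:,2].max().round(1))
for k in ('L1','L2'):
    P=cloud(D[k]);z=P[...,2]; g=P[(np.hypot(P[...,0]-490,P[...,1]+80)<15)&(z<40)];print(k,'board z',np.median(g[:,2]))
    for p,n in (((448,8),'gr'),((535,12),'sh'),((612,18),'am')):
        g=P[(np.hypot(P[...,0]-p[0],P[...,1]-p[1])<40)&(z>75)&(z<112)];print(' ',n,g.mean(0).round(0),g[:,1].min().round(0),len(g)) if len(g) else 0
E
python3 m2.py
```

```text
shaft cap tri [510.9 140.8 169.8] [array([509.1, 141. , 161. ]), array([508.1, 140.8, 161. ])]
shoulder [array([510.9, 140.8, 128. ]), array([511. , 140.9, 128. ])]
reamer tip tri [ 408.9 -293.5   62.2] [array([ 408.1, -293.5,   59. ]), array([ 407.8, -293.2,   59. ])]
J1 rim (array([508.38, 141.16,  71.52]), np.float64(0.99), 2274) 147.5 strainer/bowl (array([508.17, 141.27,  70.26]), np.float64(0.35), 971)
 shaft [509.7 141.2 162.4] (array([507.42, 141.51,  30.  ]), np.float64(2.24), 189) 166.7
 shoulder (array([507.85, 141.33,   9.28]), np.float64(1.57), 252) 127.8
J2 rim (array([508.38, 141.28,  71.59]), np.float64(0.98), 2102) 147.5 strainer/bowl (array([508.1 , 141.29,  70.32]), np.float64(0.39), 858)
 shaft [510.4 141.2 161.5] (array([507.52, 141.27,  30.  ]), np.float64(2.1), 191) 166.5
 shoulder (array([508.03, 141.35,   9.18]), np.float64(1.66), 247) 127.8
R1 cone fit [ 407.97 -292.97   11.67] 1.62 2144
 tip [ 408.2 -293.    58.1] 60.8
R2 cone fit [ 407.97 -292.95   11.61] 1.6 2027
 tip [ 408.4 -292.9   58.1] 60.7
L1 board z 15.891938710712168
  gr [449.  19. 100.] 0.0 4461
  sh [539.  17.  85.] 1.0 2047
  am [612.  23. 102.] 3.0 4181
L2 board z 15.910024725539017
  gr [449.  17. 100.] 1.0 3961
  sh [538.  17.  85.] 1.0 2200
  am [610.  18. 100.] 3.0 3648
```

The measurements agree, and each height matches its given value:
- Shaft axis: (508.3, 141.3), tip at 166.6
- Reamer: (408, -293), tip at 60
- Lemon half: (551.7, -76.2), top at 58
- Board top: 16

Now I'll grasp the reamer.

Run:
```python
from h import *
m=-np.pi/2
bot.move_to([408,-293,110],down(m))
bot.move_gripper(70,30)
print(bot.servo_line([408,-293,22],speed=120,until_force=6),bot.read_state()['ee_pos'])
bot.move_gripper(30,30); s=bot.read_state(); print(s['grip_width'],s['grip_force'],s['ee_pos'],s['ft_force'])
bot.servo_line([408,-293,210],speed=200)
bot.dwell(.1); c=cam('wrist'); cv2.imwrite('pics/g1.png',c['image'])
s=bot.read_state(); print(s['grip_width'],s['grip_force'],s['ee_pos'],s['ft_force'],s['clock'])
P=cloud(c)-s['ee_pos']; q=P[(np.hypot(P[...,0],P[...,1])<15)&(P[...,2]>-30)&(P[...,2]<60)]
t=q[q[:,2]>q[:,2].max()-4]; print('tip rel TCP',t.mean(0).round(1),q[:,2].max())
for z in (5,10,15,20,25,30):
    w=q[abs(q[:,2]-z)<2.5]; print(z,w.mean(0).round(1) if len(w) else 0,len(w))
```

```text
False [ 408.30913194 -293.25681382   22.62598701]
47.87199651243163 30.50445122178644 [ 408.36020417 -293.29922734   22.95742007] [-0.40923748  0.65497372  6.47463399]
48.12195792004501 31.108385059051216 [ 407.74872635 -292.78135776  208.98169994] [ 0.21778188 -0.50643823 -0.72572987] 11.2333
tip rel TCP [11.2  0.  58.1] 59.9778021675221
5 0 0
10 0 0
15 [11.1  5.9 16.5] 136
20 [ 9.5  1.8 20.4] 802
25 [ 6.9 -0.5 25.1] 1302
30 [ 5.1 -1.  30. ] 1234
```

View pics/g1.png

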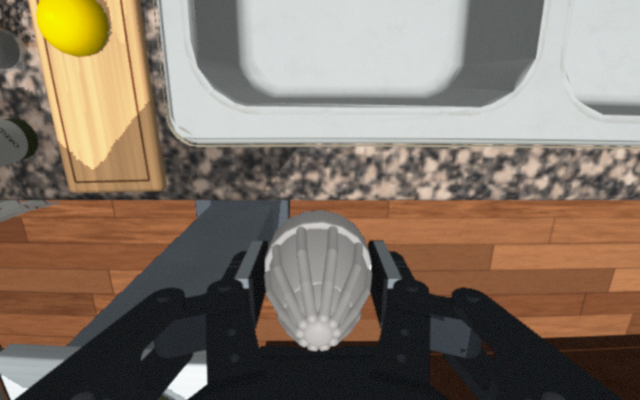

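The reamer is held upright between the pads, with its point at (318,332) and its front skirt edge at about (318,228). Next I'll check its position and tilt relative to the TCP.

```bash
cat > held.py <<'E'
from h import *
from scipy.optimize import least_squares
def held(c,ee):
    P=cloud(c); I=c['image'].astype(int); vv,uu=np.mgrid[0:400,0:640]
    m=(uu>266)&(uu<369)&(vv>215)&(vv<352)&(I.max(-1)-I.min(-1)<25)&(I.min(-1)>70)
    q=P[m]-ee; q=q[(np.hypot(q[:,0],q[:,1])<32)&(q[:,2]>-25)&(q[:,2]<45)]
    def f(p):
        ax=np.array([p[3],p[4],1]);ax/=np.linalg.norm(ax); d=q-[p[0],p[1],p[2]]; h=d@ax; r=np.linalg.norm(d-np.outer(h,ax),axis=1)
        return r-np.where(h<18,25,np.interp(h,[18,54,58,60],[22.5,11,6,0]))*1.0
    s=least_squares(f,[0,0,-22.9,0,0],loss='soft_l1',f_scale=1.)
    b=s.x; print('base rel TCP',b[:3].round(2),'tilt',b[3:].round(3),'rms',np.sqrt(np.mean(f(b)**2)).round(2),len(q),'zmax',q[:,2].max().round(1))
    return b
if __name__=='__main__':
    s=bot.read_state(); c=cam('wrist'); held(c,s['ee_pos'])
    for z in (36,37,38): print((atz(c,318,332,s['ee_pos'][2]+z)-s['ee_pos']).round(1))
    import pickle; D=pickle.load(open('d1.pkl','rb')) 
    # same model on the standing reamer, as bias check
    for k in('R1','R2'):
        P=cloud(D[k]); q=P.reshape(-1,3)-[408,-293,0]; q=q[(np.hypot(q[:,0],q[:,1])<32)&(q[:,2]>4)&(q[:,2]<62)]
        def f(p):
            ax=np.array([p[2],p[3],1]);ax/=np.linalg.norm(ax); d=q-[p[0],p[1],0]; h=d@ax; r=np.linalg.norm(d-np.outer(h,ax),axis=1)
            return r-np.where(h<18,25,np.interp(h,[18,54,58,60],[22.5,11,6,0]))
        s=least_squares(f,[0,0,0,0],loss='soft_l1',f_scale=1.); print(k,s.x.round(3),np.sqrt(np.mean(f(s.x)**2)))
E
python3 held.py
```

```text
base rel TCP [ -0.19  -0.87 -22.49] tilt [-0.018 -0.002] rms 1.43 11238 zmax 37.7
[ 0.6 -1.1 36. ]
[ 1.4 -1.1 37. ]
[ 2.2 -1.1 38. ]
R1 [ 0.109 -0.019 -0.003  0.002] 1.5126871282894783
R2 [ 0.064 -0.011 -0.001  0.002] 1.478215608932557
```

```bash
cat > ins.py <<'E'
from held import *
m=-np.pi/2
T=np.array([508.5,142.1])
bot.move_to([408,-293,225],down(m))
bot.move_to([*T,212],down(m)); bot.dwell(.15)
s=bot.read_state(); c=cam('wrist'); print(s['ee_pos'],s['ft_force']); b=held(c,s['ee_pos'])
E=s['ee_pos'][:2]-T; cmd=T-E; print('base xy',(s['ee_pos'][:2]+b[:2]).round(2))
bot.servo_line([*cmd,195],speed=60); f0=bot.read_state()['ft_force']
hit=bot.servo_line([*cmd,176],speed=25,until_force=4); s=bot.read_state(); print(hit,s['ee_pos'],s['ft_force']-f0,s['moment'],s['clock'])
E
python3 ins.py
```

```text
[508.6922556  141.31144784 212.0248766 ] [ 0.07549389 -0.03478227 -0.33217733]
base rel TCP [ -0.1   -0.85 -22.54] tilt [-0.021 -0.002] rms 1.42 11317 zmax 37.9
base xy [508.59 140.46]
False [508.37830671 142.92238775 176.13692733] [ 0.98740459 -0.3808108  -1.00023685] [-0.00361647  0.04272406 -0.00804511] 14.7167
```

There was no contact, and the underside is about 13 mm below the shaft tip, so it has gone over the shaft. I'll continue down to the shoulder.

Run:
```python
from held import *
bot.servo_line([508.5,142.1,174],speed=20); s=bot.read_state(); print(s['ee_pos'],s['ft_force'])
hit=bot.servo_line([508.5,142.1,147.5],speed=25,until_force=6); s=bot.read_state(); print(hit,s['ee_pos'],s['ft_force'],s['moment'],s['clock'])
```

```text
[508.47495708 142.03968631 173.92305929] [-0.11720648 -0.77713782 -1.11040404]
True [508.45128614 142.09036194 150.91895658] [-1.35378564  0.21436571  5.35931686] [-0.0354871   0.22872384 -0.0388993 ] 15.8333
```

Run:
```python
from held import *
import pickle
bot.move_gripper(66,30); bot.dwell(.1)
bot.servo_line([508.5,142.1,260],speed=200)
bot.servo_line([490,141,318],speed=200); bot.dwell(.4)
s=bot.read_state(); c=cam('wrist'); print(s['ee_pos'],s['clock'])
pickle.dump(c,open('d2.pkl','wb'))
P=cloud(c); q=P.reshape(-1,3)-[508.3,141.2,128]; r=np.hypot(q[:,0],q[:,1])
t=q[(r<30)&(q[:,2]>4)&(q[:,2]<70)]
def f(p,q=t):
    ax=np.array([p[2],p[3],1]);ax/=np.linalg.norm(ax); d=q-[p[0],p[1],p[4]]; h=d@ax; rr=np.linalg.norm(d-np.outer(h,ax),axis=1)
    return rr-np.where(h<18,25,np.interp(h,[18,54,58,60],[22.5,11,6,0]))
o=least_squares(f,[0]*5,loss='soft_l1',f_scale=1.); print('reamer on shaft dx,dy,tilt,dz',o.x.round(3),len(t),'tip z',128+np.percentile(t[:,2],99.5))
d=np.hypot(P[...,0]-508,P[...,1]-141); g=P[(d<90)&(P[...,2]>144)&(P[...,2]<153)&(d>55)]
w=least_squares(lambda p:np.hypot(g[:,0]-p[0],g[:,1]-p[1])-p[2],[508,141,71],loss='soft_l1').x; print('rim',w.round(2))
tp=t[t[:,2]>t[:,2].max()-3]; print('tip',(tp.mean(0)+[508.3,141.2,128]).round(1))
cv2.imwrite('pics/p1.png',c['image'])
```

```text
[490.01194549 140.98369375 317.55544728] 17.8083
reamer on shaft dx,dy,tilt,dz [ 0.255  0.019 -0.016 -0.001  0.333] 2189 tip z 187.64035856860784
rim [508.49 141.24  71.58]
tip [508.3 141.  186.7]
```

View pics/p1.png

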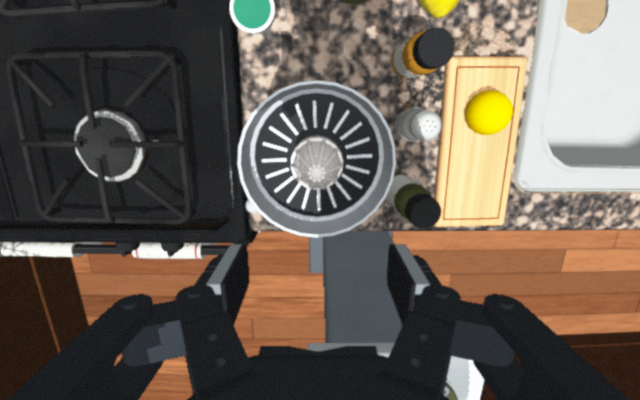

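The reamer sits centred on the shaft at about (317,160). Its axis error is about 0.3 mm, it is home to within 0.4 mm, and the tip is at about 188. The jars and the lemon haven't moved. Next is the lemon.

Run:
```python
from h import *
bot.move_to([551,-76.2,260],down(0)); bot.move_gripper(70,30)
bot.servo_line([551,-76.2,75],speed=200); bot.dwell(.3)
print(bot.read_state()['ee_pos'])
hit=bot.servo_line([551,-76.2,39.5],speed=60,until_force=5); s=bot.read_state(); print(hit,s['ee_pos'],s['ft_force'])
if not hit:
    bot.move_gripper(40,30); s=bot.read_state(); print(s['grip_width'],s['grip_force'],s['ee_pos'],s['ft_force'],s['moment'])
    bot.servo_line([551,-76.2,120],speed=80); bot.servo_line([551,-76.2,275],speed=200); bot.dwell(.4)
    s=bot.read_state(); c=cam('wrist'); print(s['grip_width'],s['grip_force'],s['ee_pos'],s['ft_force'],s['clock'])
    cv2.imwrite('pics/l1.png',c['image']); import pickle; pickle.dump((c,s),open('d3.pkl','wb'))
```

```text
[551.17452588 -76.22678616  75.50527208]
False [551.14347178 -76.22216117  39.61979704] [-0.06417869  0.35590182  0.09238204]
53.93585732148364 30.56894291192293 [551.24808457 -76.2583205   40.39929725] [-3.74871129  0.36581892  7.0123733 ] [0.06049138 0.53864359 0.03919384]
54.366642415983144 31.756023801863194 [550.97334088 -76.19361724 274.73246319] [ 0.30240136  0.50696261 -0.31539806] 24.7
```

View pics/l1.png

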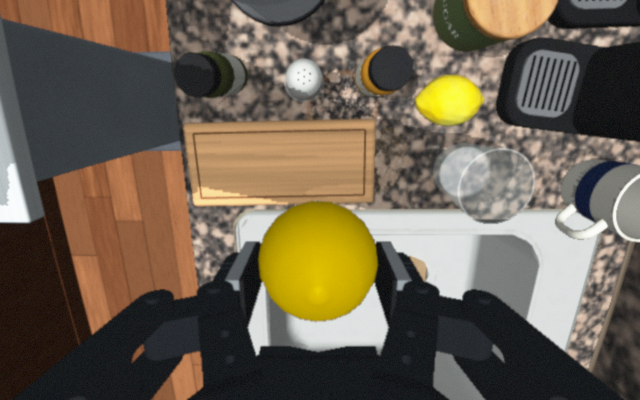

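The lemon half is held between the pads, with its end nub at about (318,296). I'll compare this with the standing lemon to check for slip and tilt.

```bash
cat > lem.py <<'E'
from h import *
from scipy.optimize import least_squares
import pickle
D=pickle.load(open('d1.pkl','rb'))
def pts(c):
    I=c['image'].astype(int);P=cloud(c); m=(I[...,2]>110)&(I[...,0]<70)&(I[...,1]>80); return P,m
# standing: profile
Q=[]
for k in('L1','L2'):
    P,m=pts(D[k]); q=P[m]-[551.7,-76.2,16]; Q.append(q[(np.hypot(q[:,0],q[:,1])<35)&(q[:,2]>6)&(q[:,2]<50)])
hk=np.array([0,5,11,18,24,30,34,37,39,40.5,42]); r0=np.array([26.5,28,28.5,27.5,25,21,17,12,8,5,0.])
def res(p,q,prof):
    ax=np.array([p[3],p[4],1]);ax/=np.linalg.norm(ax); d=q-p[:3]; h=d@ax; r=np.linalg.norm(d-np.outer(h,ax),axis=1)
    # distance in (r,h) along sphere-ish angle about h=13
    th=np.arctan2(h-13,r); R_=np.hypot(r,h-13); return R_-np.interp(th,tk,prof)
tk=np.linspace(-.5,np.pi/2,14)
q=np.vstack(Q); s=least_squares(lambda p:res(np.r_[p[:2],0,0,0],q,p[2:]),np.r_[0,0,np.full(14,28.)],loss='soft_l1',f_scale=.7); prof=s.x[2:]
print('stand',s.x[:2].round(2),prof.round(1),np.sqrt(np.mean(s.fun**2)).round(2))
def held(c,ee):
    P,m=pts(c); q=P[m]-ee; q=q[(np.hypot(q[:,0],q[:,1])<35)&(q[:,2]>-30)&(q[:,2]<30)]
    b=least_squares(lambda p:res(p,q,prof),[0,0,-24.3,0,0],loss='soft_l1',f_scale=.7); sd=np.sqrt(np.diag(np.linalg.inv(b.jac.T@b.jac))*np.mean(b.fun**2))
    print('held base rel TCP',b.x[:3].round(2),'tilt',b.x[3:].round(3),'rms',np.sqrt(np.mean(b.fun**2)).round(2),len(q),'sd',sd.round(3)); return b.x
if __name__=='__main__':
    c,s=pickle.load(open('d3.pkl','rb')); ee=s['ee_pos']; b=held(c,ee)
    print('nub',(atz(c,318,296,ee[2]+17.5)-ee).round(1))
    cr=[cv2.resize(D['L1']['image'][130:210,279:359],(400,400),interpolation=cv2.INTER_CUBIC),cv2.resize(c['image'][195:325,253:383],(400,400),interpolation=cv2.INTER_CUBIC)]
    g=np.hstack(cr); g=cv2.createCLAHE(4,(4,4)).apply(g[...,2]); cv2.imwrite('pics/nub.png',g)
E
python3 lem.py
```

```text
stand [-0.05 -0.1 ] [21.  -2.9 28.2 27.7 27.4 26.8 26.8 26.4 26.2 26.3 26.  26.6 28.  29.1] 0.5
held base rel TCP [  0.63  -0.37 -24.37] tilt [0.    0.028] rms 0.52 10981 sd [0.033 0.025 0.009 0.002 0.002]
nub [ 0.8  0.2 17.5]
```

View pics/nub.png

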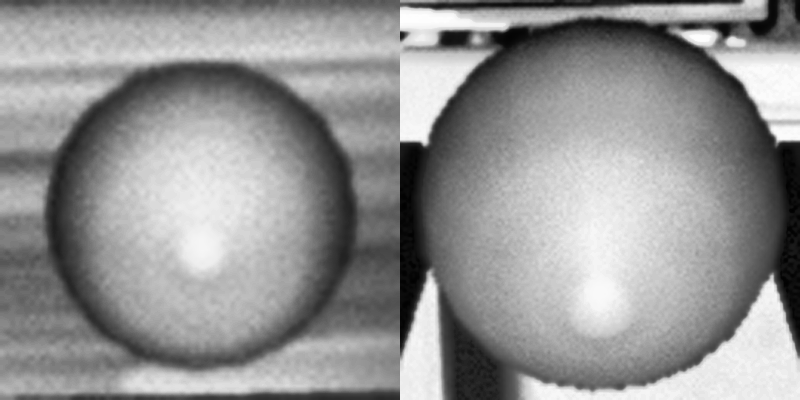

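The lemon hasn't slipped or tilted: its base is 24.4 mm below the TCP and its tilt is about 0.03 rad. The crop shows the nub centred between the jaws. I'll carry it over the cone and lower it to about 12 mm above the point.

Run:
```python
from lem import *
bot.move_to([508.4,142.3,275],down(0)); bot.dwell(.5); print(bot.read_state()['ee_pos'])
bot.servo_line([508.4,142.3,225],speed=40); bot.dwell(.6)
s=bot.read_state(); c=cam('wrist'); b=held(c,s['ee_pos']); print('cut',s['ee_pos']+b[:3],s['ee_pos'],s['grip_force'],s['grip_width'],s['ft_force'],s['clock'])
c=cam('side'); d=cam('scene')
pickle.dump((c,d),open('d4.pkl','wb'))
def crop(c,p):
    u,v=proj(c,p).round().astype(int); return cv2.resize(c['image'][v-35:v+35,u-40:u+40],(400,350),interpolation=cv2.INTER_CUBIC)
cv2.imwrite('pics/f1.png',np.hstack([crop(c,[508,141,190]),crop(d,[508,141,190])]))
```

```text
stand [-0.05 -0.1 ] [21.  -2.9 28.2 27.7 27.4 26.8 26.8 26.4 26.2 26.3 26.  26.6 28.  29.1] 0.5
[508.48185972 142.08879673 274.98176998]
held base rel TCP [  0.62   0.05 -24.35] tilt [ 0.001 -0.008] rms 0.52 11051 sd [0.031 0.022 0.009 0.002 0.001]
cut [509.02999387 142.33854422 200.63663173] [508.40923194 142.2885681  224.98740467] 31.754924431443214 54.15146513360447 [-0.12704731 -0.80726187  0.58116009] 28.1417
```

View pics/f1.png

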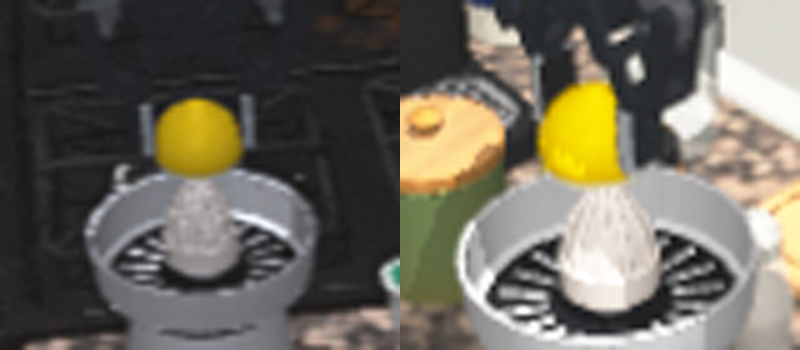

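Both outside views show the cone upright on the shaft and the lemon level and centred above it. The cut face is at 200.6 and the point at 188, so the gap is about 12.6 mm. Handing in.

```bash
python3 -c "
from rig import bot
print(bot.finish_job())"
```

```text
the job is handed in; nothing more can be done
None
```

The job is handed in: the reamer is fully home on the drive shaft and let go, and the lemon half is held level and centred about 12.6 mm above its point by my camera measurements; I saw no contact and nothing else moved, though the hand-in returned no verdict.

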